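# Load the roller mill and start it

## Task

With the fingertips, slowly push the lying steel grinding jar up the loading ramp until it drops into the mill's roller cradle at the stop plate, keeping the fingers behind it so that it never runs back, and then press the start button and let go. Push the jar only: do not lift or carry it. Do not press the button before the jar lies in the cradle, and leave everything else on the bench where it stands.

Things in the scene. Friction and masses are not known exactly. Their poses are not given: they have to be found in the camera images.
- mill: Roller mill with loading ramp, one fixed unit 386 mm long, 128 mm wide. Origin: on the bench, on its middle line; its x points uphill, y across, z up. In order along x: level apron, ramp, cradle of two rollers, stop plate, white drive housing (x 142 to 210 mm, 55 mm high) with the start button. Side rails 6 mm thick, 15 mm above apron and ramp, leave a channel 116 mm wide.
- apron_end (a point): Low end of the level apron, on its top face, middle line: mill x -170 mm, 12 mm above the bench. Just beyond it a kerb 6 mm thick stands 18 mm above the bench.
- ramp_foot (a point): Where apron turns into ramp, on the surface, middle line: mill x -80 mm, 12 mm above the bench.
- ramp_top (a point): Top edge of the ramp, on the surface, middle line: mill x +72 mm, 33 mm above the bench; the ramp is straight, 7.9 degrees. On the ramp nothing keeps the jar from rolling back.
- cradle (a point): Where the jar's centre lies once in the cradle: mill x +102 mm, 56 mm above the bench, 2 mm short of the stop plate. The cradle is two fixed rubber-covered rollers across the unit, 20 mm in diameter, axes 23 mm above the bench at mill x +80 and +124 mm; the jar rolls over the first and drops 7 mm into the gap, and stays. Cheeks beside it are 48 mm high.
- stop (a point): Top edge of the upright steel stop plate's downhill face: mill x +134 mm, 75 mm above the bench; the plate is 8 mm thick.
- jar: Closed cylindrical steel grinding jar lying on its side across the apron, 60 mm in diameter, 100 mm long, about 0.5 kg (varies), free to roll; it has a dark lid band at one end. Origin: its centre; its y axis is the cylinder's axis (along the mill's y, give or take a few degrees), its x and z turn as it rolls.
- start (a joint): Travel of the round grey spring start button: 0 released, 0.006 m fully down; pressed down, takes about 4 N; counts as pressed beyond 0.004 m and springs back.
- start_top (a point): Centre of the start button's top face (26 mm across), on the drive housing; it is pressed straight down.
- spare_jar: Bystander, not to be disturbed: short spare steel jar standing upright, 60 mm across, 62 mm high, loose on the bench. Origin: centre of its underside.
- mortar: Bystander, not to be disturbed: white ceramic bowl, 90 mm across, 50 mm high, loose on the bench. Origin: centre of its underside.
- amber_bottle: Bystander, not to be disturbed: amber bottle with screw cap, 64 mm across, 130 mm high, loose on the bench. Origin: centre of its underside.
- amber_small: Bystander, not to be disturbed: smaller amber bottle, 48 mm across, 95 mm high, loose on the bench. Origin: centre of its underside.
- white_pot: Bystander, not to be disturbed: white plastic pot with lid, 52 mm across, 55 mm high, loose on the bench. Origin: centre of its underside.
- weight: Bystander, not to be disturbed: brass weight with a knob, 32 mm across, 42 mm high, loose on the bench. Origin: centre of its underside.
- beaker: Bystander, not to be disturbed: empty glass beaker, 60 mm across, 75 mm high, loose on the bench. Origin: centre of its underside.
There are look-alikes about, which are no part of the job. Leave any blue, green or purple look-alike of the jar alone.

How it is judged:
By the outcome, as a careful person would: the job done as asked, in the order asked, and still so for the second after the job is handed in, with the robot touching nothing.
It also fails if it takes over 58 s, if anything falls off the work surface, if the arm or the gripper's body presses on something with over 40 N, if the wrist force passes 120 N, or if a joint passes its speed limit or range.

## Robot

A 7-joint arm with a two-finger parallel gripper is mounted at the origin on the work surface. World frame = base frame: x ahead of the robot, y to its left, z up, the work surface at z = 0. Lengths are in m, angles in rad, forces in N, time in s.
With the tool pointing down it reaches from about 0.4 to 0.85 m from the base axis. Payload 6.9 kg.
Tool frame: the origin (TCP) lies midway between the tips of the shut fingers; the grasp point (between the pads) lies behind it (ctrl.pinch_z is the z of the grasp point in the tool frame, in m); z points along the fingers, y is the direction in which the jaws open and shut (so a half turn about z gives the same grasp; the last joint's range is limited). The gripper opens to 85 mm and grips with 20 to 120 N. Pads are 22 mm wide; open, the fingers measure 114 mm over their backs; the gripper's body (76 mm by 85 mm) begins 54 mm behind the grasp point. The pads swing forward as they close: fully open they stand 13 mm farther back than shut.
Start: joints at [1.254, 0.507, -0.238, 1.5, 0.126, 1.149, -0.155], TCP at [0.256, -0.57, 0.231] pointing down, gripper open.
Joint ranges: [-3.08, 3.08], [-0.24, 2.05], [-1.43, 1.35], [0, 2.5], [-1.52, 4.66], [0.17, 1.96], [-2.89, 2.89]. Speed limits (rad/s): [2.39, 2.39, 3.14, 3.14, 3.14, 3.14, 3.14].

## Interface

Orientations are given as a unit quaternion [w, x, y, z].
In Python, from station import ctrl, get_state, vision, ticket, models gives the robot as it stands. Calls block until the motion is done:
- ctrl.movep(position, orientation): joint-space move of the TCP to a pose.
- ctrl.movel(position, frame=None, max_speed=0.15): straight line of the TCP; frame=None keeps the orientation; max_speed is the mean speed in m/s.
- ctrl.set_joints(angles): joint-space move.
- ctrl.ungrasp() and ctrl.close_gripper(force=None): open the fingers fully, or close them until they stop; force is the grip in N (None keeps the last).
- ctrl.pause(seconds).
- ctrl.ik(position, orientation): joint angles nearest the present ones, or None.
- get_state(): the state.
- vision.grab_frame(name): name is "scene" or "top"; returns (picture, depth): 400x640x3 uint8, blue, green, red; 400x640 float32, m along the optical axis (not along the pixel's ray), 0 where there is no reading.
- vision.camera_info(name): a dict with "mtx" (3x3 intrinsics, pixels), "R" (3x3) and "t" (3): a world point X has camera coordinates R X + t. Camera axes: x right, y down, z forward; pixel columns grow to the right and rows downward; lengths in m; the calibration is good to about 2 mm. A picture is of the moment at which its call begins. camera_info takes no time and is no camera call.
A pose or a line that the arm cannot do raises ctrl.Unreachable and nothing moves.
- ticket.close_job(): hands the job in, once; it reports no verdict.
Trained networks look in the newest picture that a camera, given by its name, has taken for a name from the list of things; names that differ only in an ending like _2 or _b are one class to them, and where a whole thing is asked for, a point or a joint stands for the part that bears it (a point fixed in the world has none). Each returns a list of dicts, best first, with "p" (0 to 1); they miss things now and then, are a little off and sometimes report something else, mostly with a low value. They report only what shows in the picture. A call takes as long as a camera call. They do not tell look-alikes from the thing itself.
- models.recognise(camera, target): "point" ([column, row] in pixels, amid what is visible of it).
- models.masks_of(camera, target): "mask" (400x640 bool, what is visible of it) and "point" ([column, row] in pixels, amid what is visible of it).
The state is a dict: "time": time; "qpos": joint angles; "qd": joint speeds; "tau": joint torques, N m; "tcp_pos": TCP position; "eef_rot": TCP orientation; "contact_force": force on the tool from outside, world axes, zero at the start; "wrist_torque": the same for the moment, N m; "width": finger opening in m.
Only numpy, scipy, OpenCV 4.12 (cv2) and the standard library are available. Lean on these libraries where they do the work, as an engineer would, in place of code of your own. Each camera call takes 0.05 s, during which the arm holds its last target.

## Working session

There is one attempt and no reset: what is moved stays moved. The work goes in short steps, each a Python script; the robot and the scene stay as the last script left them, time stands still between calls to the robot, and variables do not carry over. Pictures are saved under pics/ and viewed, and the job is handed in when it is done.

```bash
ls; mkdir -p pics; python3 - <<'E'
from station import ctrl, get_state, vision, ticket, models
import cv2,numpy as np
for c in ("scene","top"):
    im,d=vision.grab_frame(c); cv2.imwrite(f"pics/{c}0.png",im); np.save(f"pics/{c}0d.npy",d)
    ci=vision.camera_info(c); print(c,ci)
    for t in ("jar","start","mill","spare_jar"):
        print(t,[(round(r["p"],2),np.round(r["point"])) for r in models.recognise(c,t)])
s=get_state(); print(s["time"],s["tcp_pos"],s["eef_rot"],s["width"],ctrl.pinch_z,s["contact_force"])
E
```

```text
pics
scene {'mtx': array([[497.3074612 ,   0.        , 315.9652371 ],
       [  0.        , 497.3074612 , 204.19444617],
       [  0.        ,   0.        ,   1.        ]]), 'R': array([[-0.68626532,  0.72734923,  0.00173337],
       [ 0.51960738,  0.49192246, -0.69858462],
       [-0.50896767, -0.47851373, -0.71552535]]), 't': array([ 0.4373452 , -0.21942441,  1.38462471])}
jar [(0.88, array([314., 192.])), (0.77, array([255., 154.])), (0.68, array([298., 115.])), (0.62, array([329., 148.]))]
start [(0.64, array([423., 248.])), (0.35, array([380., 235.]))]
mill [(0.95, array([376., 236.]))]
spare_jar [(0.67, array([302., 239.]))]
top {'mtx': array([[375.68206661,   0.        , 313.55349806],
       [  0.        , 375.68206661, 201.35268294],
       [  0.        ,   0.        ,   1.        ]]), 'R': array([[-0.01474767, -0.99944038,  0.030024  ],
       [-0.98138137,  0.00871722, -0.19187136],
       [ 0.19150225, -0.03229465, -0.98096072]]), 't': array([-0.06885395,  0.57784468,  0.90180582])}
jar [(0.95, array([411., 222.])), (0.86, array([368., 284.])), (0.77, array([325., 222.])), (0.62, array([421., 303.])), (0.35, array([264., 227.]))]
start [(0.65, array([266., 226.])), (0.4, array([215., 222.]))]
mill [(0.63, array([266., 225.]))]
spare_jar [(0.91, array([300., 177.])), (0.34, array([263., 226.]))]
0.5 [ 0.25580465 -0.57018275  0.23123088] [-8.78892750e-05  9.77848212e-01  2.09315234e-01 -1.54791223e-05] 0.0856181236503784 -0.0187 [ 0.21151921  0.31831378 -0.38698048]
```

View pics/scene0.png

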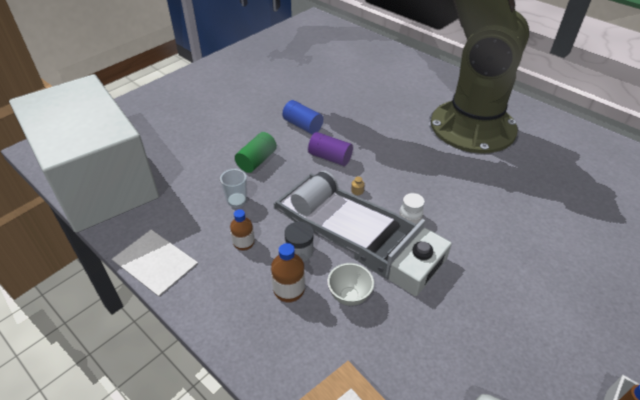

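View pics/top0.png

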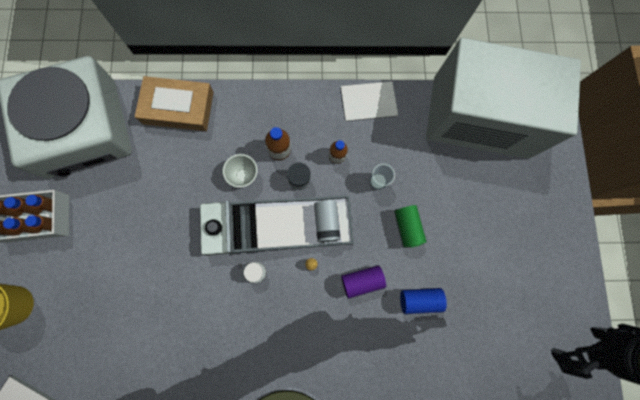

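The jar lies on the apron at top pixel (328,222), the housing and button are at (213,227), so uphill runs left, which is world +y. Look-alikes: purple (363,282), green (410,226) and blue (424,300). I'll zoom in to measure.

```bash
python3 - <<'E'
import cv2
a=cv2.imread("pics/top0.png")[185:265,190:365]; cv2.imwrite("pics/tz.png",cv2.resize(a,None,fx=4.5,fy=4.5,interpolation=cv2.INTER_CUBIC))
a=cv2.imread("pics/scene0.png")[160:300,265:460]; cv2.imwrite("pics/sz.png",cv2.resize(a,None,fx=4,fy=4,interpolation=cv2.INTER_CUBIC))
E
```

```text
(no output)
```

View pics/tz.png

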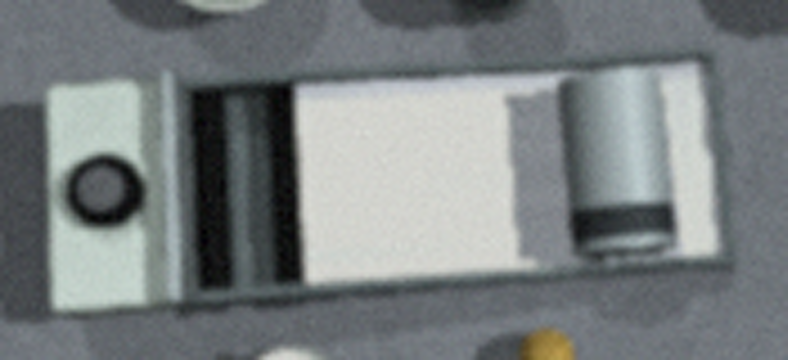

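View pics/sz.png

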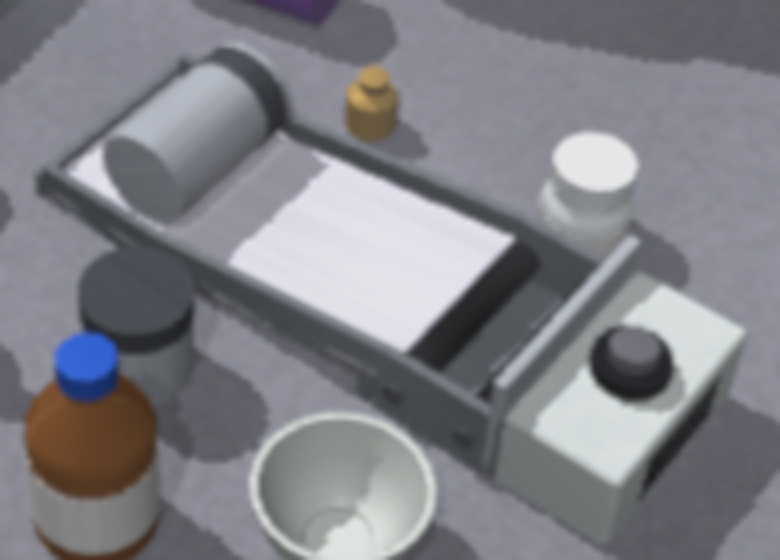

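```bash
cat > h.py <<'E'
import numpy as np, cv2
from scipy.optimize import least_squares
def proj(ci,X):
    c=np.atleast_2d(X)@ci["R"].T+ci["t"]; p=c@ci["mtx"].T; return p[:,:2]/p[:,2:]
def cloud(ci,d):
    v,u=np.mgrid[:400,:640]; K=ci["mtx"]
    c=np.stack([(u-K[0,2])/K[0,0]*d,(v-K[1,2])/K[1,1]*d,d],-1)
    return (c-ci["t"])@ci["R"]
def T(p,X):
    c,s=np.cos(p[2]),np.sin(p[2]); X=np.atleast_2d(X)
    return np.c_[p[0]+c*X[:,0]-s*X[:,1],p[1]+s*X[:,0]+c*X[:,1],X[:,2]+(p[3] if len(p)>3 else 0)]
E
python3 - <<'E'
from station import vision
from h import *
ct,cs=vision.camera_info("top"),vision.camera_info("scene")
tp=np.array([[47,88],[52,308],[706,55],[732,262],[297,85],[305,283]])/4.5+[190,185]
tm=np.array([[.21,-.064,.055],[.21,.064,.055],[-.176,-.064,.027],[-.176,.064,.027],[.072,-.058,.033],[.072,.058,.033]])
sp=np.array([[745,333],[617,487],[42,178],[413,348],[515,240]])/4+[265,160]
sm=np.array([[.21,.064,.055],[.21,-.064,.055],[-.176,-.064,.027],[.072,-.058,.033],[.072,.058,.033]])
f=lambda p:np.r_[(proj(ct,T(p,tm))-tp).ravel(),(proj(cs,T(p,sm))-sp).ravel()]
r=least_squares(f,[.55,0.,1.57,0],loss="soft_l1"); p=r.x; print(p,np.degrees(p[2])); print(np.round(f(p).reshape(-1,2),1))
# button triangulate
bt=np.array([100,190])/4.5+[190,185]; bs=np.array([636,345])/4+[265,160]
g=lambda X:np.r_[(proj(ct,X)-bt).ravel(),(proj(cs,X)-bs).ravel()]
X=least_squares(g,[.55,.15,.06]).x; print("button",X,g(X))
def inv(P): 
    c,s=np.cos(p[2]),np.sin(p[2]); d=np.atleast_2d(P)-[p[0],p[1],0]; return np.c_[c*d[:,0]+s*d[:,1],-s*d[:,0]+c*d[:,1],d[:,2]]
print("in mill",inv(X))
for n,ci in (("top",ct),("scene",cs)):
    d=np.load(f"pics/{n}0d.npy"); W=cloud(ci,d)[d>0]; M=inv(W)
    def st(nm,k): 
        print(n,nm,k.sum(),np.round(np.percentile(M[k],[2,50,98],axis=0),4).tolist())
    ch=abs(M[:,1])<.055
    st("apron",ch&(M[:,0]>-.165)&(M[:,0]<-.155)&(M[:,2]<.03))
    st("housing",(abs(M[:,1])<.06)&(M[:,0]>.15)&(M[:,0]<.20)&(M[:,2]>.04)&(M[:,2]<.062))
    st("btn",(abs(M[:,1])<.03)&(M[:,0]>.145)&(M[:,0]<.21)&(M[:,2]>.063))
    st("plate",(M[:,0]>.12)&(M[:,0]<.15)&(M[:,2]>.065)&(abs(M[:,1])<.064))
    k=ch&(M[:,0]>-.18)&(M[:,0]<.0)&(M[:,2]>.035); st("jar",k)
    # fit cylinder r=.03: axis point (x0,y=0,z0), slope x vs y
    Q=M[k]
    q=least_squares(lambda a:np.hypot((Q[:,0]-a[0]-a[1]*Q[:,1])*np.cos(a[1]),Q[:,2]-a[2])-.03,[-.11,0,.042],loss="soft_l1",f_scale=.002)
    print("cyl",q.x,np.sqrt(np.mean(q.fun**2)), "world mid", T(p,[[q.x[0],0,q.x[2]]]), "y ext",np.percentile(Q[:,1],[1,99]))
np.save("mill.npy",p)
E
```

```text
[ 5.22915833e-01  2.43958148e-04  1.63285327e+00 -7.32998978e-03] 93.55560089730034
[[-0.4 -0.3]
 [-0.6  1.3]
 [ 2.  -1.1]
 [ 0.9  0.9]
 [-0.5  0.5]
 [-0.2  0.9]
 [ 1.1 -0.1]
 [ 0.3  0.8]
 [-1.8 -3.3]
 [-5.8  4.9]
 [-0.3  0.3]]
button [0.5113137  0.17595506 0.07031802] [-0.2544783   0.15953299 -0.24518451 -0.00946514]
in mill [[0.1760924  0.0006827  0.07031802]]
top apron 153 [[-0.1646, -0.051, 0.0074], [-0.1599, 0.0007, 0.0116], [-0.1553, 0.0515, 0.015]]
top housing 729 [[0.1511, -0.058, 0.051], [0.1735, 0.0112, 0.0544], [0.1991, 0.0584, 0.0579]]
top btn 215 [[0.1572, -0.019, 0.0639], [0.1746, 0.0003, 0.0679], [0.1936, 0.0172, 0.0783]]
top plate 192 [[0.1337, -0.0601, 0.0665], [0.137, 0.0007, 0.074], [0.1414, 0.0598, 0.0772]]
top jar 957 [[-0.1369, -0.0455, 0.044], [-0.1073, 0.005, 0.067], [-0.0804, 0.0526, 0.0734]]
cyl [-0.10941938 -0.01351328  0.0412137 ] 0.00270827725724676 world mid [[ 0.52970171 -0.10896479  0.03388371]] y ext [-0.04710325  0.05381375]
scene apron 35 [[-0.1645, -0.0506, 0.0064], [-0.1611, -0.0381, 0.0099], [-0.1554, 0.0545, 0.0272]]
scene housing 880 [[0.1509, -0.0587, 0.0502], [0.1773, -0.0196, 0.0531], [0.1993, 0.0569, 0.0605]]
scene btn 257 [[0.158, -0.0222, 0.0632], [0.1782, -0.0085, 0.0674], [0.1946, 0.0122, 0.0772]]
scene plate 232 [[0.1343, -0.061, 0.0659], [0.1394, -0.0058, 0.072], [0.1425, 0.057, 0.0752]]
scene jar 1094 [[-0.1316, -0.0508, 0.0371], [-0.0969, -0.0104, 0.0623], [-0.0792, 0.0486, 0.0714]]
cyl [-0.10963119 -0.01303769  0.03913496] 0.00662826363025477 world mid [[ 0.52971484 -0.1091762   0.03180497]] y ext [-0.05103369  0.04983632]
```

```bash
python3 - <<'E'
from station import vision,ctrl
from h import *
ct,cs=vision.camera_info("top"),vision.camera_info("scene")
tp=np.array([[47,88],[52,308],[706,55],[732,262],[297,85],[305,283]])/4.5+[190,185]
tm=np.array([[.21,-.064,.055],[.21,.064,.055],[-.176,-.064,.024],[-.176,.064,.024],[.072,-.058,.033],[.072,.058,.033]])
sp=np.array([[745,333],[617,487],[42,178],[515,240]])/4+[265,160]
sm=np.array([[.21,.064,.055],[.21,-.064,.055],[-.176,-.064,.024],[.072,.058,.033]])
B=np.array([[.176,0,.0695]])
f=lambda p:np.r_[(proj(ct,T(p,np.r_[tm,B]))-np.r_[tp,[[212.2,227.2]]]).ravel(),(proj(cs,T(p,np.r_[sm,B]))-np.r_[sp,[[424,246.25]]]).ravel()]
r=least_squares(f,[.55,0.,1.57],loss="soft_l1"); p=r.x; print(p,np.degrees(p[2])); print(np.round(f(p).reshape(-1,2),1).tolist())
np.save("mill.npy",p)
def box(x0,x1,y,z): return [[x0,-y,z],[x1,-y,z],[x1,y,z],[x0,y,z],[x0,-y,z]]
L=[box(.142,.21,.064,.055),box(-.176,-.17,.064,.018),box(.134,.142,.064,.075),[[-.08,-.058,.012],[.072,-.058,.033],[.072,.058,.033],[-.08,.058,.012]]]
for n,ci,(a,b,c,d),k in (("top",ct,(185,265,190,365),4.5),("scene",cs,(160,300,265,460),4)):
    im=cv2.imread(f"pics/{n}0.png")[a:b,c:d]; im=cv2.resize(im,None,fx=k,fy=k)
    for l in L: cv2.polylines(im,[((proj(ci,T(p,np.array(l)))-[c,a]+.5)*k).astype(int)],False,(0,0,255),1)
    cv2.imwrite(f"pics/ov_{n}.png",im)
for th in (p[2],p[2]-np.pi):
    q=[0,np.cos(th/2),np.sin(th/2),0]
    for X in ([-.2,0,.15],[-.2,0,.034],[.07,0,.057],[.176,0,.07],[.176,0,.15]):
        w=T(p,X)[0]; j=ctrl.ik(w,q); print(np.round(th,2),np.round(w,3),None if j is None else np.round(j,2))
E
```

```text
[5.23877131e-01 6.10596537e-04 1.62893747e+00] 93.33124203247748
[[-1.3, -1.5], [-1.6, 0.5], [2.2, -1.6], [0.9, 0.6], [-0.9, -0.5], [-0.7, 0.2], [-0.3, -0.7], [1.6, -1.7], [0.4, -0.9], [-1.9, -4.5], [-0.1, -1.5], [-0.8, 1.0]]
1.63 [ 0.535 -0.199  0.15 ] [ 0.7   0.55 -0.6   1.76  0.37  0.95  0.  ]
1.63 [ 0.535 -0.199  0.034] [ 0.62  0.69 -0.49  1.87  0.48  0.7  -0.09]
1.63 [0.52  0.07  0.057] [ 0.22  0.63 -0.61  1.97  0.54  0.71 -0.67]
1.63 [0.514 0.176 0.07 ] [ 0.07  0.65 -0.69  1.91  0.57  0.79 -0.89]
1.63 [0.514 0.176 0.15 ] [ 0.21  0.6  -0.93  1.83  0.56  1.01 -0.9 ]
-1.51 [ 0.535 -0.199  0.15 ] [ 0.2   0.5   0.17  1.76 -0.1   0.88 -2.67]
-1.51 [ 0.535 -0.199  0.034] [ 0.19  0.66  0.2   1.88 -0.21  0.63 -2.57]
-1.51 [0.52  0.07  0.057] [-0.82  0.88  1.15  1.99 -1.    0.99 -2.24]
-1.51 [0.514 0.176 0.07 ] [ 0.32  0.87 -1.23  1.91  0.94  1.09  1.89]
-1.51 [0.514 0.176 0.15 ] [ 0.34  0.73 -1.23  1.83  0.75  1.15  2.05]
```

```bash
python3 -c "
import cv2,numpy as np
a=cv2.imread('pics/ov_top.png');b=cv2.imread('pics/ov_scene.png')
s=np.zeros((a.shape[0]+b.shape[0],max(a.shape[1],b.shape[1]),3),np.uint8);s[:a.shape[0],:a.shape[1]]=a;s[a.shape[0]:,:b.shape[1]]=b
cv2.imwrite('pics/ov.png',cv2.resize(s,(int(s.shape[1]*.64),int(s.shape[0]*.64))))"
```

```text
(no output)
```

View pics/ov.png

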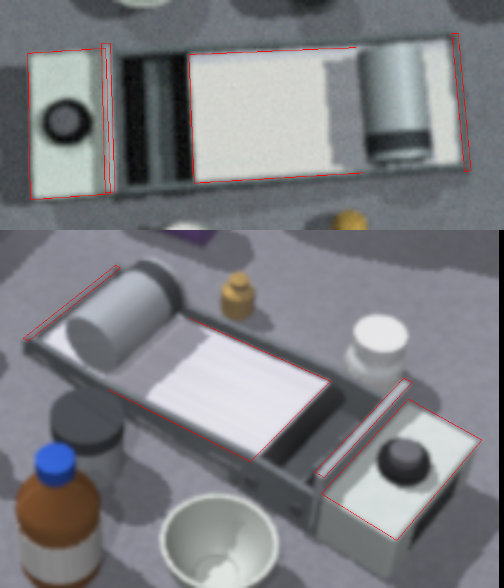

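The overlay matches within 2–3 mm: the jar centre is at mill x −0.110 and the button at about world (0.512, 0.176, 0.070). Next I'll go behind the jar with the fingers shut.

```bash
python3 - <<'E'
from station import vision,ctrl,get_state
from h import *
p=np.load("mill.npy"); p[2]=1.631; p[0]=.5235; np.save("mill.npy",p)
q=[0,np.cos(p[2]/2),np.sin(p[2]/2),0]
ctrl.close_gripper(20)
ctrl.movep(T(p,[-.2,.002,.18])[0],q)
ctrl.movel(T(p,[-.2,.002,.034])[0],max_speed=.12)
ctrl.movel(T(p,[-.163,.002,.034])[0],max_speed=.06)
s=get_state(); print(s["time"],s["tcp_pos"],s["width"],s["contact_force"])
for c in ("scene","top"):
    im,d=vision.grab_frame(c); cv2.imwrite(f"pics/{c}1.png",im); np.save(f"pics/{c}1d.npy",d)
a=cv2.imread("pics/top1.png")[165:285,190:430]; b=cv2.imread("pics/scene1.png")[80:270,220:460]
cv2.imwrite("pics/v1.png",np.vstack([cv2.resize(a,(480,240)),cv2.resize(b,(480,380))])[:600])
E
```

```text
5.1083 [ 0.53131333 -0.1624314   0.0339757 ] -0.00041578053241632656 [ 0.49179977  0.01783779 -1.09712417]
```

View pics/v1.png

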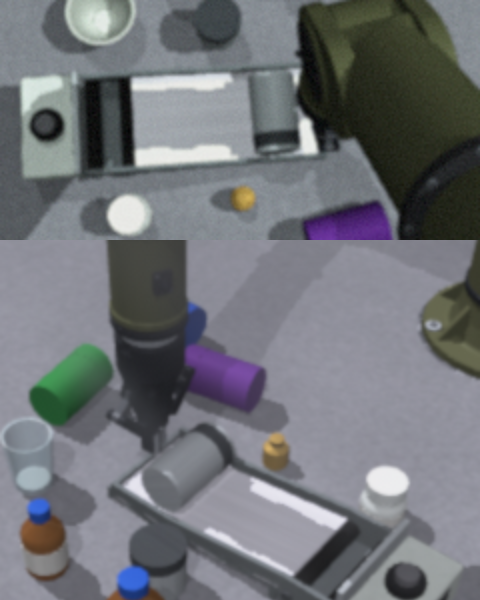

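```bash
cat >> h.py <<'E'
def jarfit(M,lo=-.15,hi=.125,zmin=.045):
    k=(abs(M[:,1])<.05)&(M[:,0]>lo)&(M[:,0]<hi)&(M[:,2]>zmin)&(M[:,2]<.1)
    Q=M[k]
    best=None
    for x0 in np.arange(lo+.03,hi-.02,.02):
        q=least_squares(lambda a:np.hypot(Q[:,0]-a[0]-a[1]*Q[:,1],Q[:,2]-a[2])-.03,[x0,0,.055],loss="soft_l1",f_scale=.0015)
        if best is None or q.cost<best.cost: best=q
    return best.x,k.sum(),np.percentile(Q[:,1],[2,98]),np.median(abs(best.fun))
def inv(p,P):
    c,s=np.cos(p[2]),np.sin(p[2]); d=np.atleast_2d(P)-[p[0],p[1],0]; return np.c_[c*d[:,0]+s*d[:,1],-s*d[:,0]+c*d[:,1],d[:,2]]
def look(i,lo,hi,zmin=.045):
    from station import vision,get_state
    p=np.load("mill.npy"); s=get_state(); t=inv(p,s["tcp_pos"])[0]
    print("t",round(s["time"],2),"tcp mill",np.round(t,4),"F",np.round(s["contact_force"],2))
    out=[]
    for c,(x0,y0,w,h) in (("top",(190,165,240,120)),("scene",(260,140,240,160))):
        im,d=vision.grab_frame(c); ci=vision.camera_info(c); M=inv(p,cloud(ci,d)[d>0])
        out.append(cv2.resize(im[y0:y0+h,x0:x0+w],None,fx=2.1,fy=2.1,interpolation=cv2.INTER_CUBIC))
        try: print(c,jarfit(M,lo,hi,zmin))
        except Exception as e: print(c,e)
    cv2.imwrite(f"pics/v{i}.png",np.vstack(out))
E
python3 - <<'E'
from station import ctrl
from h import *
p=np.load("mill.npy")
ctrl.movel(T(p,[-.055,.002,.0452])[0],max_speed=.025)
look(2,-.04,.05)
E
```

```text
t 9.7 tcp mill [-0.0552  0.002   0.0452] F [ 0.46 -4.84  3.17]
top (array([-0.01487551, -0.00557193,  0.0507854 ]), np.int64(400), array([-0.03636966,  0.04842693]), np.float64(0.0007501857952931599))
scene (array([-0.01513016, -0.00970237,  0.0487107 ]), np.int64(1150), array([-0.04863705,  0.04744316]), np.float64(0.0009677116686946478))
```

View pics/v2.png

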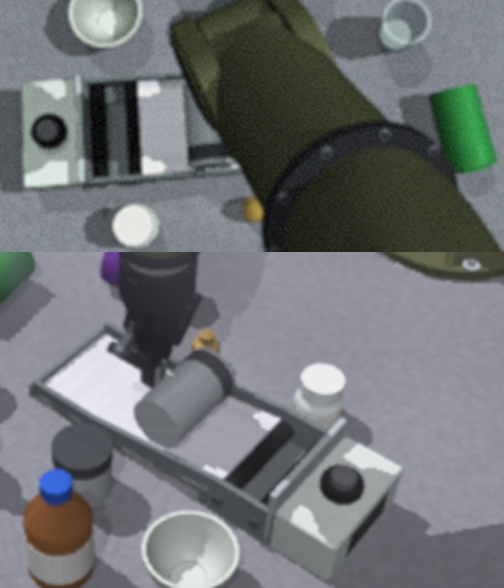

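Jar is square to the channel, resting against the fingers on the ramp (offset 40 mm from the TCP). I'll carry on into the cradle.

```bash
python3 - <<'E'
from station import ctrl
from h import *
p=np.load("mill.npy")
ctrl.movel(T(p,[.058,.001,.0565])[0],max_speed=.025)
look(3,.06,.13)
E
```

```text
t 14.49 tcp mill [0.058  0.001  0.0565] F [-0.41  0.07  0.04]
top index -1 is out of bounds for axis 0 with size 0
scene (array([0.10047168, 0.00502104, 0.05429955]), np.int64(1314), array([-0.04643733,  0.04695901]), np.float64(0.0012718582211084673))
```

View pics/v3.png

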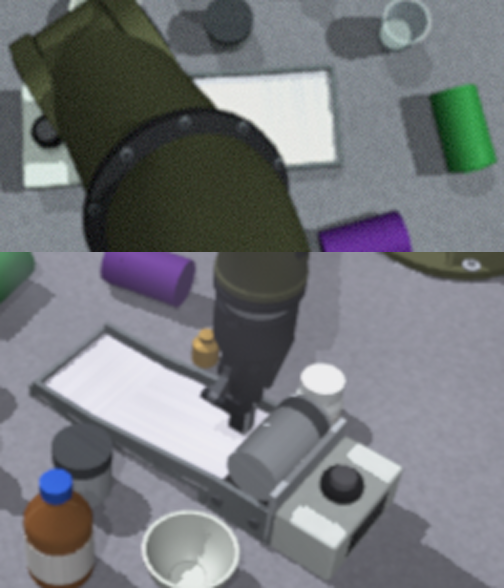

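Jar is in the cradle (fit x 0.1005, z 0.054; contact force about 0). I'll back off, rise, and press the button in steps while reading the force.

```bash
python3 - <<'E'
from station import ctrl,get_state
from h import *
p=np.load("mill.npy")
ctrl.movel(T(p,[.05,.001,.0575])[0],max_speed=.05)
ctrl.movel(T(p,[.05,.001,.15])[0],max_speed=.12)
look(4,.06,.13)
B=np.array([.512,.176,0])
ctrl.movel(B+[0,0,.15],max_speed=.12)
ctrl.movel(B+[0,0,.080],max_speed=.08)
f0=get_state()["contact_force"][2]; tz=None
for z in np.arange(.076,.054,-.001):
    ctrl.movel(B+[0,0,z],max_speed=.03)
    s=get_state(); f=s["contact_force"][2]-f0; print(round(z,4),round(s["tcp_pos"][2],4),round(f,2))
    if tz is None and f>1.: tz=z
    if f>12 or (tz is not None and z<tz-.0065): break
ctrl.pause(.2)
ctrl.movel(B+[0,0,.09],max_speed=.08)
ctrl.movel(B+[0,0,.2],max_speed=.15)
print(get_state()["time"])
E
```

```text
t 15.82 tcp mill [0.0499 0.0014 0.1494] F [-0.06 -0.17 -0.19]
top index -1 is out of bounds for axis 0 with size 0
scene (array([ 0.10115828, -0.00047818,  0.05383261]), np.int64(1219), array([-0.04622623,  0.04709043]), np.float64(0.0011521477143659337))
0.076 0.0763 0.24
0.075 0.0752 1.82
0.074 0.0741 1.76
0.073 0.0731 1.65
0.072 0.0721 2.25
0.071 0.0711 4.36
0.07 0.0709 13.0
21.4083
```

```bash
python3 - <<'E'
from station import ctrl,get_state,vision
from h import *
p=np.load("mill.npy")
ctrl.movel(T(p,[0.05,.0,.25])[0],max_speed=.2)
look(5,.06,.13)
im,d=vision.grab_frame("scene"); cv2.imwrite("pics/s5.png",cv2.resize(im[215:300,370:470],None,fx=6,fy=6,interpolation=cv2.INTER_CUBIC))
for n in ("scene",):
    d0=np.load(f"pics/{n}0d.npy"); 
    for dd in (d0,d):
        M=inv(p,cloud(vision.camera_info(n),dd)[dd>0]); r=np.hypot(M[:,0]-.176,M[:,1])
        for a,b in ((0,.006),(.006,.011),(.013,.018),(.02,.03)):
            k=(r<b)&(r>=a)&(M[:,2]>.04); print(a,k.sum(),np.round(np.percentile(M[k,2],[10,50,90]),4))
print(get_state()["time"])
E
```

```text
t 22.23 tcp mill [0.0511 0.0004 0.2494] F [0.17 0.65 0.03]
top index -1 is out of bounds for axis 0 with size 0
scene (array([ 0.10127608, -0.00381395,  0.05385915]), np.int64(1223), array([-0.04652149,  0.04759985]), np.float64(0.0010714908647931377))
0 24 [0.0731 0.075  0.0763]
0.006 47 [0.0733 0.0748 0.0765]
0.013 98 [0.0637 0.0661 0.0736]
0.02 311 [0.0514 0.0536 0.063 ]
0 20 [0.0732 0.0749 0.0763]
0.006 53 [0.0729 0.0748 0.0769]
0.013 96 [0.0637 0.0661 0.0741]
0.02 298 [0.0513 0.0537 0.0634]
22.3833
```

View pics/s5.png

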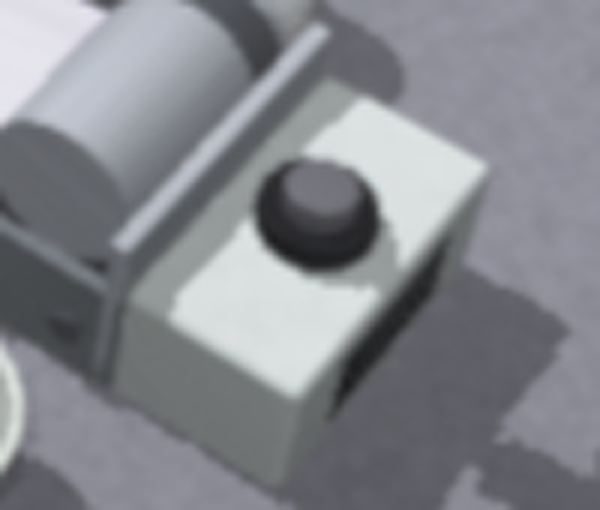

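View pics/v5.png

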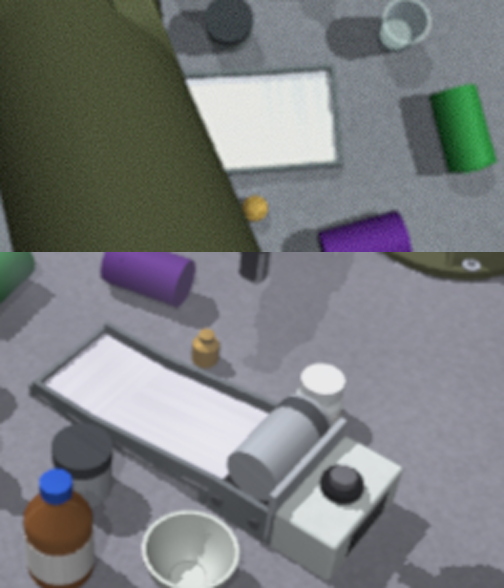

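```bash
python3 - <<'E'
from station import ctrl,get_state,vision,ticket
from h import *
ctrl.set_joints([1.254,0.507,-0.238,1.5,0.126,1.149,-0.155])
look(6,.06,.13)
im,d=vision.grab_frame("top"); cv2.imwrite("pics/top6.png",im)
df=cv2.GaussianBlur(cv2.absdiff(im,cv2.imread("pics/top0.png")).max(2),(5,5),0)
n,l,st,_=cv2.connectedComponentsWithStats((df>25).astype(np.uint8))
print([tuple(s) for s in st[1:] if s[4]>8]); print(get_state()["time"])
E
```

```text
t 24.78 tcp mill [-0.5529  0.2994  0.2318] F [ 0.58  0.7  -0.26]
top (array([ 0.10176878, -0.00058738,  0.05561423]), np.int64(911), array([-0.04131035,  0.04790124]), np.float64(0.0008460129398289266))
scene (array([ 0.10123076, -0.00500521,  0.05397081]), np.int64(1208), array([-0.04640341,  0.04620831]), np.float64(0.0010838866947435362))
[(np.int32(302), np.int32(200), np.int32(40), np.int32(45), np.int32(1393)), (np.int32(231), np.int32(205), np.int32(26), np.int32(46), np.int32(1042)), (np.int32(425), np.int32(315), np.int32(21), np.int32(12), np.int32(180)), (np.int32(590), np.int32(322), np.int32(50), np.int32(13), np.int32(320)), (np.int32(417), np.int32(327), np.int32(4), np.int32(4), np.int32(12)), (np.int32(414), np.int32(328), np.int32(22), np.int32(10), np.int32(92)), (np.int32(550), np.int32(334), np.int32(51), np.int32(46), np.int32(1140)), (np.int32(405), np.int32(339), np.int32(10), np.int32(4), np.int32(20)), (np.int32(582), np.int32(351), np.int32(8), np.int32(11), np.int32(47)), (np.int32(620), np.int32(377), np.int32(20), np.int32(8), np.int32(62))]
24.9333
```

View pics/v6.png

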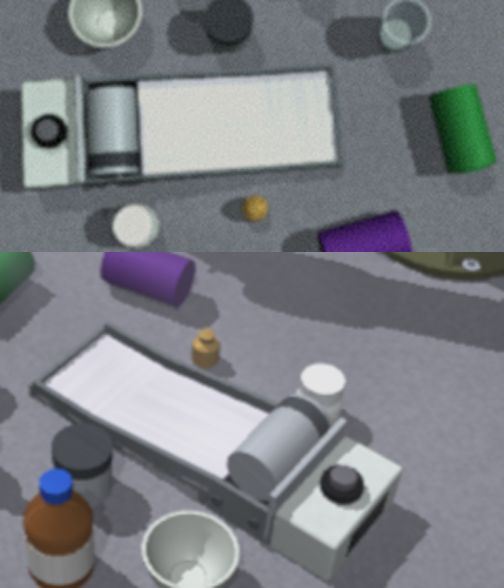

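The jar lies in the cradle. The only changes since the first picture are the jar itself and the gripper with its shadow.

```bash
python3 -c "
from station import ticket
print(ticket.close_job())"
```

```text
the job is handed in; nothing more can be done
None
```

The jar is in the mill's roller cradle at the stop plate and the start button has been pressed and released. I handed the job in at about 25 s of the 58 s allowed.

- **Pushing:** I pushed the jar from behind with the shut fingertips at a mean speed of 25 mm/s, with one short stop on the ramp. I saw no running back in the pictures I took. The sideways push on the tool read about 5 N at the stop on the ramp; I did not log it in between.
- **Final jar position:** The top camera puts its centre at mill x 101.8 mm and 55.6 mm high, against 102 and 56 mm nominal. The scene camera reads about 2 mm lower (101.2 and 54.0 mm), which is within the calibration.
- **Button:** The fingertips met it about 76 mm above the bench and stopped at 70.9 mm. The force rose through 4.4 N to 13 N, so I take it to have reached its end stop. I had no direct reading of its travel, so that rests on force and height. My first estimate from matching the two pictures put the button top at 70 mm, about 6 mm too low, but the depth data and the contact agree on 75–76 mm. After release its height was back to the earlier value.
- **Everything else:** Comparing the top picture before and after shows changes only at the jar, the gripper and its shadow, so nothing else on the bench moved.

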